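# Pin the access panel, line up its fastener and hold it shut

### The job

The blue access panel of the grey control unit stands slightly open on its springy seal. First slide the red-posted barrel bolt fully home into its keeper, then turn the orange quarter-turn fastener until its wing lines up with the yellow lines on the panel, and finally press the panel down flush against its frame. Finish while still holding it pressed there (do not let go, it springs up again), and leave the other things on the bench where they are.

Things in the scene. Friction and masses are not known exactly. Their poses are not given: they have to be found in the camera images.
- unit: Grey control unit fixed on the bench, 240 (x) x 200 (y) x 80 mm (z); origin at the centre of its underside. Its x axis points to the robot's left, give or take 0.35 rad. The hinge line of the panel on its top, also the bolt's axis, runs along its y at x = +78 mm, z = 90 mm (left); the panel's free edge is at its -x side (right). A slot below the panel, along x, takes the fastener's pin.
- bolt (a joint): Barrel bolt on top of the unit at its +x edge: 9 mm rod with an upright red post. Value in m: 0 drawn back, 0.045 fully home in its keeper at the end stop; grows as the post moves toward the unit's -y. It starts between 0 and 0.012; friction about 1.5 N, stays where it is left.
- bolt_post (a point): Point on the axis of the bolt's upright red post, to grip or push: 10 mm below the middle of the 17 mm ball that tops the 13 mm thick post, 118 mm above the bench. The post's red part spans 96 to 137 mm above the bench; on both sides of it in the unit's x nothing stands higher than 98 mm. Two guide barrels, tops at 98 mm, stand on the bolt's line beyond both ends of the post's travel. The rod's axis is 28 mm below this point.
- keeper (a point): Mouth of the keeper into which the rod's tip goes, on the hinge line at 90 mm above the bench, unit y = -42 mm.
- panel (a joint): Opening of the blue access panel (186 mm along the hinge, reaching 194 mm from the hinge line, 4 mm thick) about its hinge line, rad: 0 flush on its frame, 0.09 as it starts (upper stop, free edge about 17 mm up). Its seal acts as a spring that pushes it up (about 1 N at the press pad when open, 6 N there when flush); it does not stay down by itself. With the fastener out of line by more than about 0.2 rad its cross pin stops the panel at about 0.055.
- press_pad (a point): Centre of the top face of the black rubber pad (24 x 70 x 3 mm) on the panel near its free edge, 176 mm from the hinge line; 90 mm above the bench when the panel is flush, about 105 mm at the start. Moves with the panel. A place to press.
- fastener (a joint): Quarter-turn fastener on the panel, rad: 0 when its wing (and the black groove along the wing's top) lies along the yellow lines, that is along the unit's x; positive counter-clockwise seen from above. It starts between 0.75 and 1.4, so it is turned clockwise; it can turn past 0 down to -0.8, has no stop or click at 0 and stays where it is left (friction about 0.06 N m). Its cross pin below the panel enters the slot only within about 0.2 rad of 0, centring itself.
- wing (a point): Middle of the fastener's orange wing, on its turning axis, 10 mm below the wing's top. The wing is a bar 34 mm long, 9 mm thick and 28 mm high; its foot is a steel disc 36 mm across and 6 mm high on the panel. 108 mm behind (unit -x of) the hinge line, 109 mm above the bench with the panel flush, about 118 mm at the start. Its x axis lies along the wing and turns with it.
- multimeter: Bystander, to be left alone: yellow multimeter 150 x 74 x 48 mm; origin at the centre of its underside.
- screw_tin: Bystander, to be left alone: round white tin of screws 66 mm wide, 30 mm high; origin at the centre of its underside.
- tape_roll: Bystander, to be left alone: roll of black tape 62 mm wide, 19 mm high; origin at the centre of its underside.
- driver_red: Bystander, to be left alone: red-handled screwdriver 200 mm long, lying flat; origin at the centre of its underside.
- fan_a: Bystander, to be left alone: black 80 x 80 x 25 mm fan; origin at the centre of its underside.
- bits: Bystander, to be left alone: green bit box 63 x 106 x 22 mm; origin at the centre of its underside.
- jar: Bystander, to be left alone: jar with a blue lid, 57 mm wide, 76 mm high; origin at the centre of its underside.

How it is judged:
On the way, in this order (a step that is already met when the one before it is completed fails the run):
1. the bolt is fully home in its keeper (value of joint bolt above 0.041 m), for 0.2 s.
2. the fastener's wing lines up with the yellow lines (value of joint fastener between -0.2 and 0.2 rad), for 0.2 s.
At the end, for the whole second after the job is handed in: The bolt is home (within 4 mm of its end stop), the fastener is within 0.2 rad of the yellow lines, the panel is flush (within 0.013 rad of shut, about 2 mm at its free edge), and the robot itself still presses on the panel or the fastener it carries with more than 3 N (all of step 2 and value of joint bolt above 0.041 m and value of joint panel below 0.013 rad and contact force between any of the fingers, the arm and panel above 3 N); the arm keeps its last pose, push and grip.
It fails at once if a loose thing on the bench is pushed away (more than 30 mm) (distance of any of multimeter, screw_tin, tape_roll, driver_red, fan_a, bits, jar from where it was at the start of the episode above 0.03 m).
It also fails if it takes over 51 s, if anything falls off the work surface, if the arm or the gripper's body presses on something with over 40 N, if the wrist force passes 120 N, or if a joint passes its speed limit or range.

### The arm

A 6-joint arm with a two-finger parallel gripper is mounted at the origin on a cart in front of the work surface, level with it; the furniture and walls round the work are solid. World frame = base frame: x ahead of the robot, y to its left, z up, the work surface at z = 0. Lengths are in m, angles in rad, forces in N, time in s.
With the tool pointing down it reaches from about 0.25 to 0.725 m from the base axis. Payload 4 kg.
Tool frame: the origin (TCP) lies between the finger pads; the fingertips stand 25 mm ahead of it and the grasp point (between the pads) lies 6 mm ahead of it; z points along the fingers, y is the line along which they close (so a half turn about z gives the same grasp; the last joint's range is limited). The gripper opens to 85 mm and grips with 20 to 120 N. Pads are 22 mm wide; open, the fingers measure 114 mm over their backs; the gripper's body (76 mm by 85 mm) begins 54 mm behind the grasp point. The pads swing forward as they close: fully open they stand 13 mm farther back than shut.
Start: joints at [-1.226, 0.241, 0.005, 1.335, 0, 1.571], TCP at [0.169, -0.471, 0.256] pointing down, gripper open.
Joint ranges: [-2.72, 2.72], [-1.05, 1.87], [-1.09, 1.28], [-1.99, 2.15], [-1.42, 1.44], [-3.14, 3.14]. Speed limits (rad/s): [2.79, 2.79, 3.14, 3.14, 3.14, 3.14].

### API

Orientations are given as a unit quaternion [x, y, z, w].
In Python, from workcell import bot gives the robot as it stands. The module is installed in compiled form; this text tells all that it offers.
- The arm moves only by the shell command python3 -m pendant 'ROWS'. ROWS is JSON, one flat list of numbers, 7 for each row, row after row: the shift along the tool's x, y, z normalised to -1 to 1, where 1 is 0.5 m, then the turn, a rotation vector about the tool's x, y, z normalised to -1 to 1, where 1 is 180 degrees, then the opening, from 0 (shut) to 1 (fully open). In form: [tx, ty, tz, ax, ay, az, fingers, tx, ty, tz, ax, ay, az, fingers, ...]. A call has exactly 10 rows; each row is the pose to reach, as a shift and turn from the pose commanded when the call began, along the tool's axes at that moment, turning the shorter way round; what a row does not reach only later rows make up. A row lasts 1/12 s, in which the tool goes at most 41.7 mm and 7.16 degrees, less where a joint would pass 70% of its speed; a pose out of reach is approached as far as the arm can. A call with a number of a shift or a turn outside -1 to 1 is refused whole. A call with a gripper value outside its range is refused whole. The fingers move at their own pace and stop on an object; the grip force is fixed at half the most. Time passes only in rows, so rows that repeat a pose let the fingers close, or fill a call up. It gives the time, the measured TCP pose, the force, the opening and the grip force at its end, in the units of the state.
- bot.get_obs(): the state, without advancing time (a new reading comes with each control period).
- bot.camera(name): name is "scene" or "side" or "wrist"; returns a dict with "pixels" (480x640x3 uint8, red, green, blue), "mtx" (3x3 intrinsics, pixels), "k1" (the pictures are not rectified: a ray, as slopes to the right and down, at radius r is drawn at 1 + k1 r^2 times it, then the intrinsics apply), "cam_to_world" (4x4, takes a point from camera to world coordinates); the wrist camera has in their place "hand_eye" (4x4, takes a point from camera to tool coordinates, whose origin is the TCP and whose axes are the flange's). Camera axes: x right, y up, looking along -z (the intrinsics and any distortion apply to the point x, -y, -z); pixel columns grow to the right and rows downward; lengths in m; the calibration is good to about 2 mm. A picture is of the moment at which its call begins: read the wrist's pose just before it. There is no depth.
- bot.job_done(): hands the job in; it is judged then, once.
The state is a dict: "clock": time; "joint_pos": joint angles; "joint_vel": joint speeds; "tau": joint torques, N m; "eef_pos": TCP position; "tool_rot": TCP orientation; "ft_force": force on the tool from outside, world axes, zero at the start; "ft_torque": the same for the moment, N m; "grip_width": finger opening in m; "grasp_force": force on a finger pad.
Only numpy, scipy, OpenCV 4.12 (cv2) and the standard library are available. Lean on these libraries where they do the work, as an engineer would, in place of code of your own. Each camera call takes 0.05 s, during which the arm holds its last target. There are 200 camera calls.

## Working session

There is one attempt and no reset: what is moved stays moved. The work goes in short steps, Python scripts to look and compute and a shell command to move; the robot and the scene stay as the last step left them, time stands still between calls to the robot, and variables do not carry over. Pictures are saved under pics/ and viewed, at most 10 in all, crops included, and the job is handed in when it is done.

```bash
mkdir -p pics
cat > h.py <<'E'
import numpy as np, cv2
from workcell import bot
from scipy.spatial.transform import Rotation as R
def snap(n):
    o=bot.get_obs(); c=bot.camera(n); c=dict(c)
    if 'cam_to_world' not in c:
        T=np.eye(4);T[:3,:3]=R.from_quat(o['tool_rot']).as_matrix();T[:3,3]=o['eef_pos'];c['cam_to_world']=T@np.array(c['hand_eye'])
    return c
def ray(c,u,v):
    K=np.array(c['mtx']);k=c['k1']
    p=cv2.undistortPoints(np.array([[[u,v]]],float),K,np.array([k,0,0,0.]))[0,0]
    T=np.array(c['cam_to_world']);return T[:3,3],T[:3,:3]@np.array([p[0],-p[1],-1])
def onz(c,u,v,z):
    o,d=ray(c,u,v);return o+d*(z-o[2])/d[2]
def tri(c1,p1,c2,p2):
    o1,d1=ray(c1,*p1);o2,d2=ray(c2,*p2)
    s=np.linalg.lstsq(np.c_[d1,-d2],o2-o1,rcond=None)[0]
    a,b=o1+d1*s[0],o2+d2*s[1];return (a+b)/2,np.linalg.norm(a-b)
def save(c,f): cv2.imwrite(f,np.ascontiguousarray(c['pixels'][:,:,::-1]))
def mask(c,lo,hi):
    return cv2.inRange(cv2.cvtColor(c['pixels'],cv2.COLOR_RGB2HSV),np.array(lo),np.array(hi))
def blobs(m,amin=30):
    n,l,s,ce=cv2.connectedComponentsWithStats(m);return [(int(s[i,4]),s[i,:4].tolist(),ce[i].round(1).tolist()) for i in range(1,n) if s[i,4]>amin],l
E
python3 - <<'E'
from h import *
for n in('scene','side'):
    c=snap(n);save(c,f'pics/{n}0.png');print(n,np.array(c['cam_to_world']).round(3).tolist(),c['k1'])
    for nm,lo,hi in(('red',(0,170,80),(6,255,255)),('orange',(8,170,120),(19,255,255)),('yellow',(22,130,120),(34,255,255)),('blue',(100,100,40),(125,255,255))):
        print(nm,blobs(mask(c,lo,hi))[0])
o=bot.get_obs();print(o['clock'],o['tool_rot'],o['eef_pos'])
E
```

```text
scene [[-0.779, 0.329, -0.534, -0.15], [-0.628, -0.422, 0.654, 0.733], [-0.01, 0.845, 0.535, 0.773], [0.0, 0.0, 0.0, 1.0]] -0.10661285127911753
red [(37, [259, 303, 5, 14], [261.2, 308.9])]
orange [(31, [262, 273, 8, 10], [265.7, 277.6])]
yellow [(366, [380, 225, 48, 16], [403.4, 233.1]), (48, [89, 314, 19, 10], [98.1, 318.6]), (166, [32, 389, 19, 15], [40.5, 396.2])]
blue [(115, [350, 202, 15, 10], [357.3, 206.5]), (3344, [213, 254, 104, 67], [264.4, 287.4]), (254, [180, 394, 34, 30], [196.9, 409.3]), (228, [161, 426, 22, 23], [172.3, 436.1])]
side [[0.999, 0.032, -0.006, 0.536], [-0.024, 0.614, -0.789, -1.073], [-0.022, 0.789, 0.614, 0.87], [0.0, 0.0, 0.0, 1.0]] -0.01896394238593123
red [(262, [243, 364, 11, 37], [247.6, 382.8])]
orange [(44, [112, 128, 6, 11], [114.7, 132.7]), (64, [320, 192, 10, 8], [324.9, 195.1])]
yellow [(34, [354, 143, 10, 4], [358.7, 144.5]), (33, [617, 179, 23, 3], [629.6, 180.0]), (876, [272, 338, 68, 45], [305.5, 365.6])]
blue [(128, [282, 169, 21, 9], [291.4, 172.6]), (1462, [292, 182, 69, 37], [324.4, 201.1]), (361, [359, 318, 23, 20], [370.0, 327.4])]
0.1 [ 9.85178915e-01  1.71527224e-01 -1.81090587e-04 -9.40180602e-04] [ 0.16880683 -0.47008194  0.25549625]
```

Run:
```python
import cv2
a=cv2.imread('pics/scene0.png')[230:350,180:340];b=cv2.imread('pics/side0.png')[130:250,250:410]
cv2.imwrite('pics/z.png',np.vstack([cv2.resize(x,(800,600))[:,:] for x in(a,)]) if 0 else cv2.vconcat([cv2.resize(a,(400,300),interpolation=cv2.INTER_CUBIC),cv2.resize(b,(400,300),interpolation=cv2.INTER_CUBIC)]))
```

```text
(no output)
```

View pics/scene0.png

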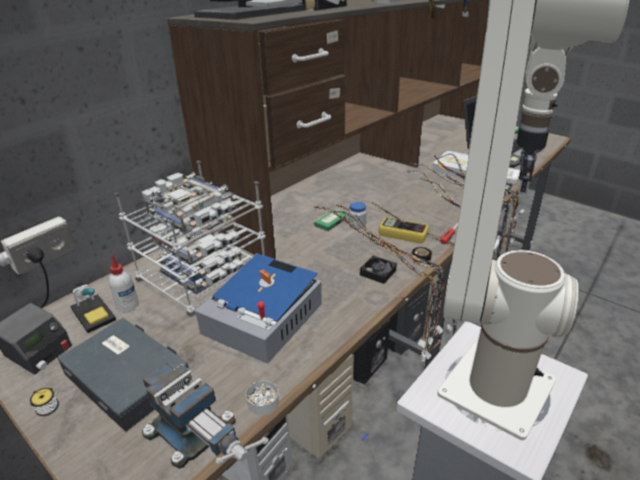

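View pics/z.png

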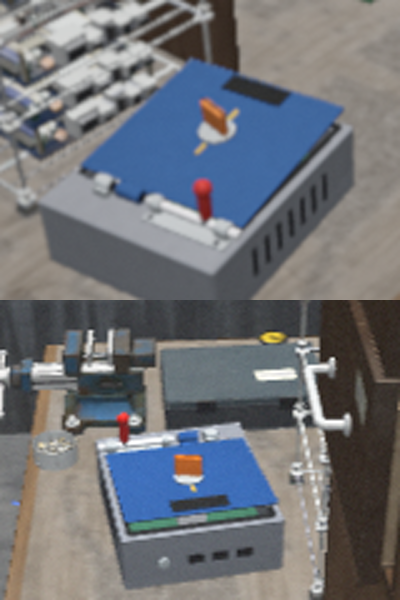

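The pictures show the unit with its red post (scene 261,309; side 299,177) and orange wing (266,277; side 325,195), yellow marks beside the disc and the black pad at the free edge. Next: triangulate the points.

Run:
```python
from h import *
C={n:snap(n) for n in('scene','side')}
P={}
for n,roi in(('scene',(180,230,340,350)),('side',(270,150,380,240))):
    c=C[n];x0,y0,x1,y1=roi
    for nm,ms in(('red',[((0,150,60),(6,255,255)),((174,150,60),(180,255,255))]),('or',[((7,130,80),(17,255,255))]),('yel',[((18,90,100),(34,255,255))]),('black',[((0,0,0),(180,120,45))])):
        m=sum(mask(c,*q) for q in ms);k=np.zeros_like(m);k[y0:y1,x0:x1]=m[y0:y1,x0:x1]
        b=sorted(blobs(k,8)[0])[::-1][:4];print(n,nm,b)
        P[n,nm]=b[0][2] if b else None
for nm in('red','or'):
    print(nm,tri(C['scene'],P['scene',nm],C['side'],P['side',nm]))
```

```text
scene red [(64, [258, 302, 6, 15], [261.0, 308.3])]
scene or [(65, [261, 270, 9, 13], [265.2, 276.1])]
scene yel []
scene black [(13, [208, 249, 6, 4], [210.8, 250.6]), (11, [214, 278, 5, 4], [215.9, 279.5]), (10, [211, 266, 6, 4], [213.7, 267.4]), (9, [296, 315, 1, 9], [296.0, 319.0])]
side red [(34, [297, 175, 4, 12], [298.9, 180.1])]
side or [(78, [320, 192, 10, 8], [324.6, 195.4])]
side yel []
side black [(20, [329, 171, 7, 4], [331.7, 172.3]), (16, [362, 170, 6, 4], [364.2, 171.0]), (9, [345, 230, 5, 2], [346.8, 230.4])]
red (array([0.46787174, 0.21357302, 0.11992837]), np.float64(0.0015925157875097307))
or (array([0.54917651, 0.12064292, 0.1170582 ]), np.float64(0.0012900526659743298))
```

```bash
cat >> h.py <<'E'
def row(p,yaw):
    "row to reach TCP p with tool down, tool x at world yaw"
    o=bot.get_obs();T=R.from_quat(o['tool_rot']);g=R.from_euler('z',yaw)*R.from_euler('x',np.pi)
    t=T.inv().apply(np.array(p)-o['eef_pos'])/.5;a=(T.inv()*g).as_rotvec()/np.pi
    return t.round(4).tolist(),a.round(4).tolist()
E
python3 - <<'E'
from h import *
print(row([.33,-.15,.29],np.radians(12.2)),row([.48,.15,.28],np.radians(12.2)))
c=bot.camera('wrist');print(np.array(c['hand_eye']).round(3),c['mtx'])
E
```

```text
([0.5198, -0.494, -0.0679], [-0.0004, 0.0, 0.042]) ([1.0049, -0.9572, -0.0473], [-0.0004, 0.0, 0.042])
[[-0.     0.958  0.286  0.073]
 [ 1.     0.    -0.    -0.   ]
 [-0.     0.286 -0.958 -0.118]
 [ 0.     0.     0.     1.   ]] [[331.77146353   0.         319.8957076 ]
 [  0.         331.77146353 233.38390311]
 [  0.           0.           1.        ]]
```

```bash
python3 -m pendant '[0.52,-0.494,-0.07,0,0,0.042,1, 0.52,-0.494,-0.07,0,0,0.042,1, 0.52,-0.494,-0.07,0,0,0.042,1, 0.52,-0.494,-0.07,0,0,0.042,1, 0.52,-0.494,-0.07,0,0,0.042,1, 0.52,-0.494,-0.07,0,0,0.042,0.6, 0.98,-0.957,-0.047,0,0,0.042,0.6, 0.98,-0.957,-0.047,0,0,0.042,0.6, 0.98,-0.957,-0.047,0,0,0.042,0.6, 0.98,-0.957,-0.047,0,0,0.042,0.6]'
python3 - <<'E'
from h import *
print(row([.48,.15,.28],np.radians(12.2)))
E
```

```text
clock: 1.08
eef_pos: [0.3523, -0.097, 0.2805]
tool_rot: [0.994, 0.106, 0.0, 0.0]
ft_force: [1.3, -0.1, 0.7]
grip_width: 0.0512
grasp_force: 0.0
([0.3538, -0.429, 0.0011], [0.0002, -0.0003, -0.0001])
```

```bash
python3 -m pendant '[0.34,-0.43,0,0,0,0,0.5, 0.34,-0.43,0,0,0,0,0.5, 0.34,-0.43,0,0,0,0,0.5, 0.34,-0.43,0,0,0,0,0.5, 0.34,-0.43,0,0,0,0,0.5, 0.34,-0.43,0,0,0,0,0.5, 0.34,-0.43,0,0,0,0,0.5, 0.34,-0.43,0,0,0,0,0.5, 0.34,-0.43,0,0,0,0,0.5, 0.34,-0.43,0,0,0,0,0.5]'
python3 - <<'E'
from h import *
c=snap('wrist');save(c,'pics/w1.png')
for nm,ms in(('red',[((0,150,60),(6,255,255)),((174,150,60),(180,255,255))]),('or',[((7,130,80),(17,255,255))]),('yel',[((19,90,100),(34,255,255))])):
    print(nm,sorted(blobs(sum(mask(c,*q) for q in ms),20)[0])[::-1][:4])
E
```

```text
clock: 1.92
eef_pos: [0.4777, 0.1238, 0.2799]
tool_rot: [0.993, 0.122, -0.002, -0.009]
ft_force: [-0.7, -0.1, 0.1]
grip_width: 0.0427
grasp_force: 0.0
red [(228, [205, 202, 17, 17], [212.6, 210.3]), (79, [607, 332, 18, 25], [615.5, 343.2])]
or [(184, [340, 120, 19, 40], [349.5, 139.6]), (177, [335, 118, 19, 40], [344.1, 137.3]), (25, [553, 358, 10, 10], [557.1, 363.0]), (23, [580, 336, 10, 9], [584.6, 340.1])]
yel [(272, [592, 312, 45, 66], [614.0, 344.2]), (159, [590, 304, 43, 35], [611.6, 318.6]), (82, [371, 139, 17, 6], [379.0, 141.3]), (77, [308, 134, 17, 6], [316.3, 136.4])]
```

View pics/w1.png

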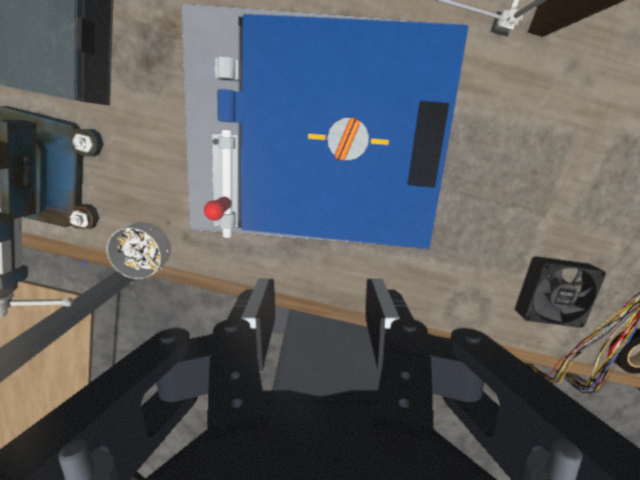

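The wrist view shows the ball at (213,210), wing at (347,138) turned ~60° from the yellow marks (316,136)/(379,141), pad at (428,145). Measure on the settled arm.

```bash
cat > m.py <<'E'
from h import *
def meas():
    c=snap('wrist')
    r=mask(c,(0,150,60),(6,255,255))|mask(c,(174,150,60),(180,255,255))
    b=max(blobs(r)[0]);post=onz(c,*b[2],.125)
    y=[q for q in blobs(mask(c,(19,90,100),(34,255,255)),50)[0] if q[0]<150]
    m=mask(c,(7,130,80),(17,255,255));k=np.zeros_like(m)
    k[:,:]=m; bl,l=blobs(m,100); pts=np.concatenate([np.argwhere(m[q[1][1]:q[1][1]+q[1][3],q[1][0]:q[1][0]+q[1][2]])[:,::-1]+q[1][:2] for q in bl])
    (cx,cy),(w,h),_=rect=cv2.minAreaRect(pts.astype(np.float32))
    vx,vy,_,_=cv2.fitLine(pts.astype(np.float32),cv2.DIST_L2,0,.01,.01).ravel()
    A=onz(c,cx-vx*15,cy-vy*15,.127);B=onz(c,cx+vx*15,cy+vy*15,.127)
    wing=onz(c,cx,cy,.127); wa=np.degrees(np.arctan2(*(B-A)[1::-1]))
    Y=[onz(c,*q[2],.104) for q in sorted(y,key=lambda q:q[2][0])]
    print('post',post.round(4),'wing',wing.round(4),'wa',wa,'n',[b,bl])
    for p in Y:print('yel',p.round(4))
    if len(Y)>1:
        d=Y[0]-Y[-1];print('yaw unit',np.degrees(np.arctan2(d[1],d[0])),np.linalg.norm(d))
    d=(post-wing);print('dist',np.hypot(*d[:2]),'ang',np.degrees(np.arctan2(d[1],d[0])))
    o=bot.get_obs();print(o['clock'],o['eef_pos'],o['tool_rot'].round(4),np.abs(o['joint_vel']).max())
meas()
E
python3 -m pendant '[0,0,0,0,0,0,0.5,0,0,0,0,0,0,0.5,0,0,0,0,0,0,0.5,0,0,0,0,0,0,0.5,0,0,0,0,0,0,0.5,0,0,0,0,0,0,0.5,0,0,0,0,0,0,0.5,0,0,0,0,0,0,0.5,0,0,0,0,0,0,0.5,0,0,0,0,0,0,0.5]'; python3 m.py
```

```text
clock: 2.8
eef_pos: [0.4785, 0.1244, 0.2802]
tool_rot: [0.992, 0.122, -0.001, -0.009]
ft_force: [0.0, 0.4, 0.1]
grip_width: 0.0432
grasp_force: 0.0
post [0.4658 0.2179 0.125 ] wing [0.5498 0.1234 0.127 ] wa -6.276565535868902 n [(219, [206, 204, 17, 16], [213.6, 211.5]), [(177, [336, 120, 19, 39], [344.7, 138.8]), (182, [340, 121, 20, 40], [350.1, 141.0])]]
yel [0.5453 0.1475 0.104 ]
yel [0.5544 0.0944 0.104 ]
yel [ 0.3769 -0.1636  0.104 ]
yel [ 0.4386 -0.1739  0.104 ]
yel [ 0.4099 -0.1997  0.104 ]
yel [ 0.4348 -0.1942  0.104 ]
yel [ 0.4575 -0.1863  0.104 ]
yaw unit 75.26545407713417 0.3450506522176784
dist 0.12642300714464305 ang 131.62963525882714
2.85 [0.47843137 0.12441667 0.28014807] [ 0.9925  0.1222 -0.0014 -0.0091] 0.0019017659626396908
```

Run:
```python
from h import *
print(bot.get_obs()['joint_pos'].round(3),bot.get_obs()['tau'].round(1))
y=np.radians(10)
print(row([.467,.216,.20],y),row([.467,.216,.1265],y))
```

```text
[0.244 0.221 0.041 1.392 0.018 3.141] [ -0.  -36.5  25.5   0.    0.1  -0. ]
([0.0223, -0.1802, 0.1636], [-0.0059, 0.0004, 0.0224]) ([0.0224, -0.1775, 0.3106], [-0.0059, 0.0004, 0.0224])
```

```bash
python3 -m pendant '[0,-0.18,0.1,0,0,-0.04,0.5,0,-0.18,0.1,0,0,-0.08,0.5,0,-0.18,0.1,0,0,-0.12,0.5,0.02,-0.18,0.1,0,0,-0.16,0.5,0.02,-0.18,0.1,0,0,-0.2,0.5,0.02,-0.18,0.1,0,0,-0.24,0.5,0.02,-0.18,0.1,0,0,-0.28,0.5,0.02,-0.18,0.1,0,0,-0.32,0.5,0.02,-0.18,0.1,0,0,-0.36,0.5,0.02,-0.18,0.1,0,0,-0.4,0.5]'
python3 - <<'E'
from h import *
print(row([.467,.216,.20],np.radians(190)))
E
```

```text
clock: 3.68
eef_pos: [0.4661, 0.2151, 0.2318]
tool_rot: [0.731, 0.682, 0.004, -0.008]
ft_force: [-0.6, 0.1, -0.4]
grip_width: 0.0429
grasp_force: 0.0
([0.0008, 0.0021, 0.0636], [0.0036, -0.0057, -0.5777])
```

```bash
python3 -m pendant '[0,0,0.02,0.004,-0.006,-0.04,0.5,0,0,0.02,0.004,-0.006,-0.08,0.5,0,0,0.03,0.004,-0.006,-0.12,0.5,0,0,0.04,0.004,-0.006,-0.16,0.5,0,0,0.05,0.004,-0.006,-0.2,0.5,0,0,0.06,0.004,-0.006,-0.24,0.5,0,0,0.06,0.004,-0.006,-0.28,0.5,0,0,0.06,0.004,-0.006,-0.32,0.5,0,0,0.06,0.004,-0.006,-0.36,0.5,0,0,0.06,0.004,-0.006,-0.4,0.5]'
python3 - <<'E'
from h import *
print(row([.467,.216,.20],np.radians(190)))
E
```

```text
clock: 4.52
eef_pos: [0.466, 0.2156, 0.2018]
tool_rot: [0.195, 0.981, -0.002, -0.002]
ft_force: [-0.2, -0.3, -0.2]
grip_width: 0.0427
grasp_force: 0.0
([-0.0016, 0.0016, 0.0036], [-0.0013, -0.0017, -0.1804])
```

```bash
python3 -m pendant '[0,0,0,-0.001,-0.002,-0.04,0.5,0,0,0,-0.001,-0.002,-0.08,0.5,0,0,0,-0.001,-0.002,-0.12,0.5,0,0,0,-0.001,-0.002,-0.16,0.5,0,0,0,-0.001,-0.002,-0.18,0.5,0,0,0,-0.001,-0.002,-0.18,0.5,0,0,0,-0.001,-0.002,-0.18,0.5,0,0,0,-0.001,-0.002,-0.18,0.5,0,0,0,-0.001,-0.002,-0.18,0.5,0,0,0,-0.001,-0.002,-0.18,0.5]'
python3 - <<'E'
from h import *
c=snap('wrist');save(c,'pics/w2.png')
r=mask(c,(0,150,60),(6,255,255))|mask(c,(174,150,60),(180,255,255))
b=max(blobs(r)[0]);print(b,onz(c,*b[2],.125))
print(row([.467,.216,.1265],np.radians(190)))
E
```

```text
clock: 5.35
eef_pos: [0.466, 0.2156, 0.2019]
tool_rot: [-0.083, 0.997, -0.001, 0.0]
ft_force: [-0.6, 0.4, 0.1]
grip_width: 0.0426
grasp_force: 0.0
(506, [307, 245, 25, 28], [319.2, 259.6]) [0.468965   0.21600496 0.125     ]
([-0.0021, 0.0007, 0.1508], [-0.0003, 0.0002, -0.0026])
```

View pics/w2.png

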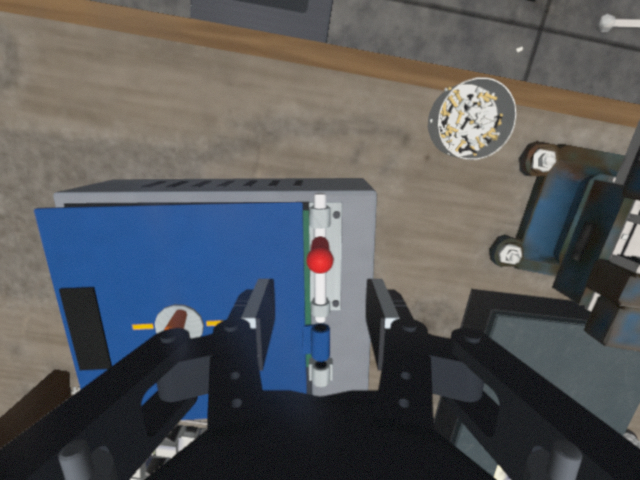

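Ball at (319,260) centred between the fingers, rod vertical in the image: yaw is right. Descend and grip.

```bash
python3 -m pendant '[-0.004,0,0.07,0,0,0,0.5,-0.004,0,0.12,0,0,0,0.5,-0.004,0,0.152,0,0,0,0.5,-0.004,0,0.152,0,0,0,0.5,-0.004,0,0.152,0,0,0,0.3,-0.004,0,0.152,0,0,0,0.1,-0.004,0,0.152,0,0,0,0,-0.004,0,0.152,0,0,0,0,-0.004,0,0.152,0,0,0,0,-0.004,0,0.152,0,0,0,0]'
```

```text
clock: 6.23
eef_pos: [0.469, 0.2159, 0.1273]
tool_rot: [-0.083, 0.997, -0.0, 0.002]
ft_force: [-0.7, -2.4, 4.5]
grip_width: 0.0137
grasp_force: 58.6
```

```bash
python3 -m pendant '[-0.015,0,0,0,0,0,0,-0.03,0,0,0,0,0,0,-0.045,0,0,0,0,0,0,-0.055,0,0,0,0,0,0,-0.065,0,0,0,0,0,0,-0.07,0,0,0,0,0,0,-0.074,0,0,0,0,0,0,-0.078,0,0,0,0,0,0,-0.078,0,0,0,0,0,0,-0.078,0,0,0,0,0,0]'
```

```text
clock: 7.07
eef_pos: [0.5075, 0.2225, 0.1273]
tool_rot: [-0.083, 0.997, -0.0, 0.002]
ft_force: [0.6, -1.5, 4.9]
grip_width: 0.0135
grasp_force: 58.7
```

```bash
python3 -m pendant '[-0.002,0,0,0,0,0,0,-0.004,0,0,0,0,0,0,-0.006,0,0,0,0,0,0,-0.008,0,0,0,0,0,0,-0.008,0,0,0,0,0,0,-0.008,0,0,0,0,0,0,-0.008,0,0,0,0,0,0,-0.008,0,0,0,0,0,0,-0.008,0,0,0,0,0,0,-0.008,0,0,0,0,0,0]'
```

```text
clock: 7.9
eef_pos: [0.5103, 0.223, 0.1273]
tool_rot: [-0.083, 0.997, -0.0, 0.001]
ft_force: [-1.6, -2.7, 7.5]
grip_width: 0.014
grasp_force: 58.8
```

```bash
python3 -m pendant '[-0.003,0,0,0,0,0,0,-0.006,0,0,0,0,0,0,-0.009,0,0,0,0,0,0,-0.012,0,0,0,0,0,0,-0.012,0,0,0,0,0,0,-0.012,0,0,0,0,0,0,-0.012,0,0,0,0,0,0,-0.012,0,0,0,0,0,0,-0.012,0,0,0,0,0,0,-0.012,0,0,0,0,0,0]'; python3 -c "
from h import *
o=bot.get_obs();print(o['eef_pos'],o['ft_force'],o['ft_torque'],o['tau'].round(1))"
```

```text
clock: 8.73
eef_pos: [0.5107, 0.2231, 0.1271]
tool_rot: [-0.084, 0.996, -0.001, -0.005]
ft_force: [-17.7, -5.0, 17.7]
grip_width: 0.0139
grasp_force: 59.5
[0.51067435 0.223081   0.12707465] [-17.67145413  -5.01243878  17.72947391] [-0.81205475  3.27207365 -0.01076681] [ -1.5 -36.6  26.4  -6.6  -0.8  -0. ]
```

At the end stop (17 N). Relax, open, lift.

```bash
python3 -m pendant '[0.006,0,0,0,0,0,0,0.01,0,0,0,0,0,0.2,0.01,0,0,0,0,0,0.5,0.01,0,0,0,0,0,0.5,0.01,0,0,0,0,0,0.5,0.01,0,-0.03,0,0,0,0.5,0.01,0,-0.08,0,0,0,0.5,0.01,0,-0.14,0,0,0,0.5,0.01,0,-0.14,0,0,0,0.5,0.01,0,-0.14,0,0,0,0.5]'
python3 - <<'E'
from h import *
c=snap('wrist');save(c,'pics/w3.png')
r=mask(c,(0,150,60),(6,255,255))|mask(c,(174,150,60),(180,255,255))
b=max(blobs(r)[0]);print(b,onz(c,*b[2],.125))
print(row([.5495,.122,.20],np.radians(173.7)))
E
```

```text
clock: 9.57
eef_pos: [0.513, 0.2239, 0.1979]
tool_rot: [-0.083, 0.997, 0.0, 0.003]
ft_force: [-0.1, -0.5, -0.6]
grip_width: 0.0428
grasp_force: 0.0
(551, [306, 237, 26, 29], [318.8, 252.3]) [0.51012776 0.22328741 0.125     ]
([-0.0405, -0.2125, -0.0074], [-0.0001, 0.0007, 0.0881])
```

```bash
python3 -m pendant '[-0.04,-0.212,-0.006,0,0,0.04,0.5,-0.04,-0.212,-0.006,0,0,0.088,0.5,-0.04,-0.212,-0.006,0,0,0.088,0.5,-0.04,-0.212,-0.006,0,0,0.088,0.5,-0.04,-0.212,-0.006,0,0,0.088,0.5,-0.04,-0.212,-0.006,0,0,0.088,0.5,-0.04,-0.212,-0.006,0,0,0.088,0.5,-0.04,-0.212,-0.006,0,0,0.088,0.5,-0.04,-0.212,-0.006,0,0,0.088,0.5,-0.04,-0.212,-0.006,0,0,0.088,0.5]'
python3 - <<'E'
from h import *
c=snap('wrist');save(c,'pics/w4.png')
print([b for b in blobs(mask(c,(7,130,80),(17,255,255)),60)[0]])
for q in blobs(mask(c,(19,90,100),(34,255,255)),50)[0]: print(q,onz(c,*q[2],.104))
print(bot.get_obs()['eef_pos'])
E
```

```text
clock: 10.45
eef_pos: [0.5484, 0.1228, 0.199]
tool_rot: [0.054, 0.999, -0.0, 0.0]
ft_force: [0.2, -0.7, -0.7]
grip_width: 0.0429
grasp_force: 0.0
[(715, [312, 225, 16, 59], [319.2, 254.5])]
(118, [344, 229, 21, 11], [354.3, 233.6]) [0.54226243 0.14715826 0.104     ]
(118, [269, 252, 21, 10], [279.0, 256.4]) [0.55298029 0.09454615 0.104     ]
[0.54845083 0.12265059 0.19908657]
```

View pics/w4.png

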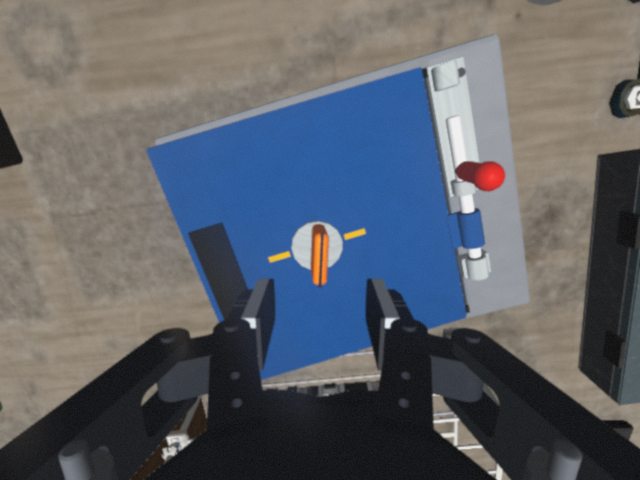

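Wing at (320,255) centred between the fingers and parallel to them; the bolt rod is seen in its keeper. Descend and grip.

```bash
python3 -m pendant '[0,0,0.06,0,0,0,0.5,0,0,0.11,0,0,0,0.5,0,0,0.141,0,0,0,0.5,0,0,0.141,0,0,0,0.5,0,0,0.141,0,0,0,0.3,0,0,0.141,0,0,0,0.1,0,0,0.141,0,0,0,0,0,0,0.141,0,0,0,0,0,0,0.141,0,0,0,0,0,0,0.141,0,0,0,0]'
```

```text
clock: 11.33
eef_pos: [0.5498, 0.1217, 0.1291]
tool_rot: [0.055, 0.998, -0.001, 0.002]
ft_force: [3.7, -0.3, -4.0]
grip_width: 0.0079
grasp_force: 57.8
```

```bash
python3 -m pendant '[0,0,0,0,0,0.036,0,0,0,0,0,0,0.072,0,0,0,0,0,0,0.108,0,0,0,0,0,0,0.144,0,0,0,0,0,0,0.18,0,0,0,0,0,0,0.216,0,0,0,0,0,0,0.252,0,0,0,0,0,0,0.288,0,0,0,0,0,0,0.324,0,0,0,0,0,0,0.36,0]'
python3 -m pendant '[0,0,0,0,0,0.03,0,0,0,0,0,0,0.05,0,0,0,0,0,0,0.05,0,0,0,0,0,0,0.05,0,0,0,0,0,0,0.05,0,0,0,0,0,0,0.05,0,0,0,0,0,0,0.05,0,0,0,0,0,0,0.05,0,0,0,0,0,0,0.05,0,0,0,0,0,0,0.05,0]'
```

```text
clock: 12.17
eef_pos: [0.5493, 0.1215, 0.1291]
tool_rot: [0.584, 0.812, -0.0, 0.002]
ft_force: [1.4, -1.7, -1.5]
grip_width: 0.008
grasp_force: 58.5
clock: 13.0
eef_pos: [0.5494, 0.1214, 0.1289]
tool_rot: [0.643, 0.766, 0.0, 0.002]
ft_force: [3.2, -3.3, -1.1]
grip_width: 0.0077
grasp_force: 58.6
```

Run:
```python
from h import *
c=snap('wrist');cv2.imwrite('pics/w5.png',c['pixels'][150:420,180:460,::-1])
```

```text
(no output)
```

View pics/w5.png

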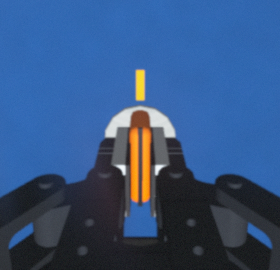

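Wing (crop 140,165) lies in line with the yellow mark (140,85). Press down, following the hinge arc.

```bash
python3 -m pendant '[-0.001,0,0.003,0,0,0,0,-0.002,0,0.006,0,0,0,0,-0.003,0,0.009,0,0,0,0,-0.004,0,0.012,0,0,0,0,-0.004,0,0.015,0,0,0,0,-0.005,0,0.017,0,0,0,0,-0.005,0,0.019,0,0,0,0,-0.005,0,0.019,0,0,0,0,-0.005,0,0.019,0,0,0,0,-0.005,0,0.019,0,0,0,0]'
```

```text
clock: 13.88
eef_pos: [0.5495, 0.1204, 0.1219]
tool_rot: [0.643, 0.766, 0.002, 0.0]
ft_force: [-2.9, -4.5, 14.0]
grip_width: 0.0076
grasp_force: 61.0
```

```bash
python3 -m pendant '[0,0,0.003,0,0,0,0,0,0,0.006,0,0,0,0,0,0,0.006,0,0,0,0,0,0,0.006,0,0,0,0,0,0,0.006,0,0,0,0,0,0,0.006,0,0,0,0,0,0,0.006,0,0,0,0,0,0,0.006,0,0,0,0,0,0,0.006,0,0,0,0,0,0,0.006,0,0,0,0]'
```

```text
clock: 14.72
eef_pos: [0.5496, 0.1202, 0.1203]
tool_rot: [0.643, 0.766, 0.002, 0.001]
ft_force: [-4.0, -4.6, 21.8]
grip_width: 0.0075
grasp_force: 62.3
```

```bash
python3 -m pendant '[0,0,0.003,0,0,0,0,0,0,0.006,0,0,0,0,0,0,0.006,0,0,0,0,0,0,0.006,0,0,0,0,0,0,0.006,0,0,0,0,0,0,0.006,0,0,0,0,0,0,0.006,0,0,0,0,0,0,0.006,0,0,0,0,0,0,0.006,0,0,0,0,0,0,0.006,0,0,0,0]'
python3 - <<'E'
from h import *
a=snap('side');b=snap('wrist')
i=cv2.resize(a['pixels'][160:240,280:380,::-1],(750,600),interpolation=cv2.INTER_CUBIC)
cv2.imwrite('pics/s6.png',i)
E
```

```text
clock: 15.55
eef_pos: [0.5497, 0.1201, 0.1198]
tool_rot: [0.643, 0.766, 0.003, 0.002]
ft_force: [-8.6, -6.4, 34.5]
grip_width: 0.0074
grasp_force: 64.3
```

View pics/s6.png

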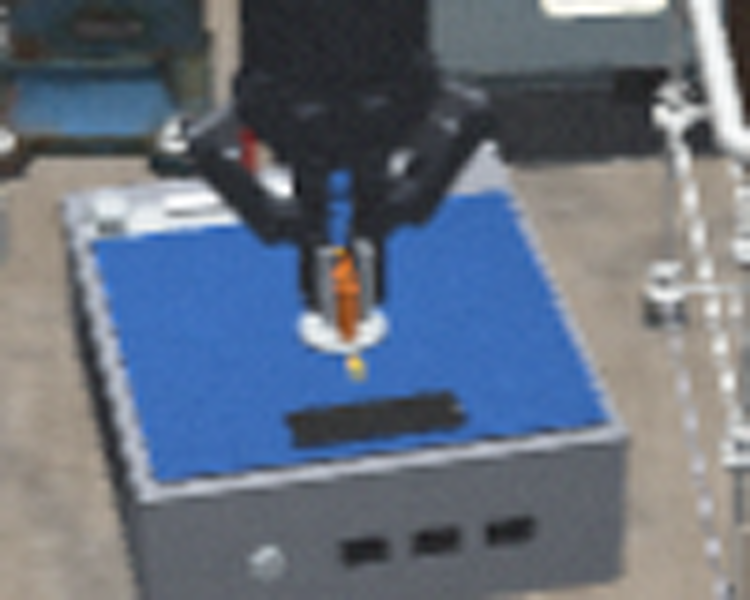

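The side view shows the panel lying flush in its frame all round, with the wing on the yellow line. The push has stiffened to 34 N, so I am handing in while still pressing.

```bash
python3 -c "
from h import *
o=bot.get_obs();print(o['clock'],o['ft_force'],o['eef_pos']);print(bot.job_done())"
```

```text
15.65 [-9.11435277 -5.43940142 34.72377661] [0.54976349 0.12008119 0.11977797]
the job is handed in; nothing more can be done
None
```

I handed the job in at 15.7 s with the bolt pushed to its end stop, the fastener's wing in line with the yellow lines and the panel looking flush, still pressed with about 35 N; no verdict came back.

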